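# Load the kit tray on the balance

### The job

Load the cardboard kit tray on the balance for its check weighing: stand the large bottle upright in one of its two bays and both small (34 mm wide) bottles upright in the other, so that both sides carry about the same weight. The tray is light, lies loose and overhangs the small pan, so set each bottle down gently, without dropping it, and close enough to the tray's middle that it never tips; in the end it must lie level and centred on the pan, where it lay. Leave everything else where it is.

Things in the scene. Friction and masses are not known exactly. Their poses are not given: they have to be found in the camera images.
- kit_tray: light open tray of brown corrugated board, about 90 g, 260 mm long (its y), 130 mm wide (its x), 34 mm high; floor and side walls 4 mm thick, end walls 6 mm. A partition 4 mm thick, top 26 mm above the underside, parts it at its middle into two bays (+y and -y), each 122 x 122 mm inside. Origin under the middle of its floor, z up. Lies loose on the balance's pan, overhanging 85 mm at either end
- pan (a point): centre of the top of the balance's round steel pan, 90 mm across, 70 mm above the worktop; the tray's underside rests on it, nearly centred, 25 mm clear of the housing. Alone on the tray, the large bottle tips it when it stands more than about 55 mm from the tray's middle along its y, a small one at about 80 mm
- scale: the compact white balance with a grey front panel and a blank display, 190 mm deep (its x, display towards -x), 150 mm wide (its y), housing 45 mm high; fixed. Origin under its middle; the pan's centre lies 20 mm to its +x. Wall cabinets begin 0.46 m above the worktop, roughly 0.1 m behind the pan: keep the wrist in front of them
- big_bottle_mid (a point): the large bottle: amber 100 ml glass with a white screw cap, upright on the worktop, 49 mm across its straight body (0 to 102 mm above its foot), cap 28 mm across, 119 mm high, about 170 g, about as heavy as the two small ones together; this point is its middle, 59.5 mm above its foot, z along its axis
- mid_bottle_1_mid (a point): one of two alike small bottles: amber 30 ml glass with a white screw cap, upright on the worktop, 34 mm across its straight body (0 to 75 mm above its foot), cap 26 mm across, 92 mm high, about 80 g; this point is its middle, 46 mm above its foot, z along its axis
- mid_bottle_2_mid (a point): one of two alike small bottles: amber 30 ml glass with a white screw cap, upright on the worktop, 34 mm across its straight body (0 to 75 mm above its foot), cap 26 mm across, 92 mm high, about 80 g; this point is its middle, 46 mm above its foot, z along its axis
- timer: bystander, to be left alone: white square kitchen timer lying flat, 64 x 64 x 19 mm; origin under its middle
- tape_roll: bystander, to be left alone: roll of tan tape lying flat, 104 mm across, 25 mm high; origin under its middle
- jar_a: bystander, to be left alone: cream jar with a black lid, 44 mm across, 35 mm high; origin under its middle

How it is judged:
At the end, for the whole second after the job is handed in: Tray level (2 degrees), within 20 mm and 0.2 rad of centred and square on the pan; the large bottle (axis 15 mm or more from the middle) in one bay, both small ones (10 mm or more) in the other, upright within 0.1 rad on its floor; all at rest (angle between kit_tray's own z axis and vertical below 0.035 rad and horizontal distance between kit_tray and pan below 0.02 m and angle between the y axis of kit_tray and the y axis of scale, either way round below 0.2 rad and z of kit_tray in the frame of pan between -0.004 and 0.005 m and linear speed of each of kit_tray, big_bottle, mid_bottle_1, mid_bottle_2 below 0.02 m/s and ((y of big_bottle_mid in the frame of kit_tray above 0.015 m and y of each of mid_bottle_1_mid, mid_bottle_2_mid in the frame of kit_tray below -0.01 m) or (y of big_bottle_mid in the frame of kit_tray below -0.015 m and y of each of mid_bottle_1_mid, mid_bottle_2_mid in the frame of kit_tray above 0.01 m)) and angle between each of big_bottle_mid, mid_bottle_1_mid, mid_bottle_2_mid's own z axis and vertical below 0.1 rad and z of big_bottle_mid in the frame of kit_tray between 0.0575 and 0.0695 m and z of mid_bottle_1_mid in the frame of kit_tray between 0.044 and 0.056 m and z of mid_bottle_2_mid in the frame of kit_tray between 0.044 and 0.056 m); the robot touches nothing.
It fails at once if the tray tips on the pan (more than about 11 degrees) (angle between kit_tray's own z axis and vertical above 0.2 rad).
It fails at once if a bottle is dropped (falls at more than 0.5 m/s with no finger on it) ((linear speed of big_bottle above 0.5 m/s and contact force between big_bottle and the fingers below 0.05 N) or (linear speed of mid_bottle_1 above 0.5 m/s and contact force between mid_bottle_1 and the fingers below 0.05 N) or (linear speed of mid_bottle_2 above 0.5 m/s and contact force between mid_bottle_2 and the fingers below 0.05 N)).
It fails at once if a bottle is knocked over (angle between any of big_bottle_mid, mid_bottle_1_mid, mid_bottle_2_mid's own z axis and vertical above 0.9 rad).
It fails at once if another thing on the worktop is shifted by more than 3 cm (distance of any of timer, tape_roll, jar_a from where it was at the start of the episode above 0.03 m).
It also fails if it takes over 66 s, if anything falls off the work surface, if the arm or the gripper's body presses on something with over 40 N, if the wrist force passes 120 N, or if a joint passes its speed limit or range.

### The arm

A 6-joint arm with a two-finger parallel gripper is mounted at the origin on a cart in front of the work surface, level with it; the furniture and walls round the work are solid. World frame = base frame: x ahead of the robot, y to its left, z up, the work surface at z = 0. Lengths are in m, angles in rad, forces in N, time in s.
With the tool pointing down it reaches from about 0.375 to 0.9 m from the base axis. Payload 3.1 kg.
Tool frame: the origin (TCP) lies at the very end of the fingers, on their centre line; the grasp point (between the pads) lies 19 mm behind it (robot.grip_depth is the distance from the TCP to the grasp point, in m); z points along the fingers, y is the direction in which the jaws open and shut (so a half turn about z gives the same grasp; the last joint's range is limited). The gripper opens to 87 mm and grips with 3 to 60 N. Pads are 19 mm wide; open, the fingers measure 117 mm over their backs; the gripper's body (75 mm by 190 mm) begins 51 mm behind the grasp point.
Start: joints at [-1.343, 0.527, 1.433, -0, 1.181, -0.178], TCP at [0.247, -0.574, 0.197] pointing down, gripper open.
Joint ranges: [-3.08, 3.08], [-0.75, 2.2], [0.22, 2.44], [-1.43, 4.57], [0, 2.65], [-2.85, 2.85]. Speed limits (rad/s): [2.79, 2.79, 3.14, 3.14, 3.14, 3.14].

### API

Orientations are given as a unit quaternion [x, y, z, w].
In Python, from rig import robot gives the robot as it stands.
- The arm moves only by the tool drive_tool, never from a script. Its argument "series" is a list of rows, each a list of 7 numbers: the shift along the tool's x, y, z in m, then the turn, a rotation vector about the tool's x, y, z in degrees, then the opening, from 0 (shut) to 1 (fully open). A call has 1 to 5 rows; each row shifts and turns the commanded pose from where the row before left it, along the tool's axes as they then stand; what a row does not reach is not made up. A row lasts 1/8 s, in which the tool goes at most 62.5 mm and 10.7 degrees, less where a joint would pass 70% of its speed; a pose out of reach is approached as far as the arm can. A call is refused whole if a number of a shift passes 0.0625 or a number of a turn 10.7, either way. A call with a gripper value outside its range is refused whole. The fingers move at their own pace and stop on an object; "squeeze" is the grip in N (left out, the last holds). Time passes only in rows, so rows that do not move let the fingers close. It gives the time, the measured TCP pose, the force and the opening at its end, in the units of the state.
- robot.get_obs(): the state, without advancing time (a new reading comes with each control period).
- robot.camera(name): name is "scene" or "top" or "wrist"; returns (picture, depth): 400x640x3 uint8, blue, green, red; 400x640 float32, m along the optical axis (not along the pixel's ray), 0 where there is no reading.
- robot.camera_model(name): a dict with "fx", "fy", "cx", "cy" (pixels), "R" (3x3) and "t" (3): a world point X has camera coordinates R X + t. Camera axes: x right, y down, z forward; pixel columns grow to the right and rows downward; lengths in m; the calibration is good to about 2 mm. A picture is of the moment at which its call begins: read the wrist's pose just before it. camera_model takes no time and is no camera call; for the wrist camera it gives the pose at the moment of the call.
- robot.hand_in(): hands the job in, once; it reports no verdict.
The state is a dict: "time": time; "q": joint angles; "joint_velocities": joint speeds; "joint_torque": joint torques, N m; "position": TCP position; "tool_rot": TCP orientation; "ft_force": force on the tool from outside, world axes, zero at the start; "moment": the same for the moment, N m; "grip_width": finger opening in m.
Only numpy, scipy, OpenCV 4.12 (cv2) and the standard library are available. Lean on these libraries where they do the work, as an engineer would, in place of code of your own. Each camera call takes 0.05 s, during which the arm holds its last target. There are 200 camera calls.

## Working session

There is one attempt and no reset: what is moved stays moved. The work goes in short steps, Python scripts to look and compute and a tool call to move; the robot and the scene stay as the last step left them, time stands still between calls to the robot, and variables do not carry over. Pictures are saved under pics/ and viewed, about 8 in all and at most 12, crops included, and the job is handed in when it is done.

Besides the shell and the picture viewer there is one more tool, called by a JSON object that holds its "op" and its "data". drive_tool: Moves the arm, as the interface text tells. Its arguments: {"type":"object","properties":{"series":{"type":"array"},"squeeze":{"type":"number"}},"required":["series"]}

```bash
mkdir -p pics; cat > h.py <<'E'
import numpy as np,cv2
from rig import robot
def ray(m,u,v,z):
    R=np.array(m["R"]);t=np.array(m["t"]);c=-R.T@t
    d=R.T@np.array([(u-m["cx"])/m["fx"],(v-m["cy"])/m["fy"],1.])
    return c+d*(z-c[2])/d[2]
def cloud(m,D):
    v,u=np.mgrid[:D.shape[0],:D.shape[1]]
    P=np.stack([(u-m["cx"])/m["fx"]*D,(v-m["cy"])/m["fy"]*D,D],-1)
    return (P-np.array(m["t"]))@np.array(m["R"])
E
python3 - <<'E'
from h import *
ims=[]
for n in("scene","top"):
    m=robot.camera_model(n);I,D=robot.camera(n);np.savez(n+".npz",I=I,D=D);ims.append(I)
    print(n,np.round(-np.array(m["R"]).T@m["t"],3),m["fx"],m["cx"],m["cy"],(D>0).mean())
    print(np.round(m["R"],2).tolist())
    cv2.imwrite(f"pics/{n}0.png",I)
o=robot.get_obs();print(o)
E
```

```text
scene [-0.111  0.431  0.871] 469.26514885362064 318.5508688667549 203.2916082700592 0.99612109375
[[-0.64, -0.77, -0.01], [-0.54, 0.45, -0.71], [0.55, -0.45, -0.7]]
top [ 0.382 -0.065  0.94 ] 415.21489598085685 319.8223527152564 195.5657997422981 0.99600390625
[[-0.02, -1.0, 0.0], [-0.99, 0.02, -0.15], [0.15, -0.01, -0.99]]
{'time': 0.1, 'q': array([-1.34349774e+00,  5.28370948e-01,  1.43375446e+00, -1.05344468e-05,
        1.18137974e+00, -1.78472921e-01]), 'joint_velocities': array([ 0.00055443, -0.00242326, -0.0010944 , -0.00045948,  0.00023069,
        0.00026066]), 'joint_torque': array([-5.34354622e-04, -4.40985096e+01, -1.77151269e+01,  6.33686897e-02,
        5.33667288e-02, -4.82269627e-05]), 'position': array([ 0.24658631, -0.57354813,  0.19637717]), 'tool_rot': array([ 9.79488336e-01,  2.01498600e-01, -2.82119275e-05, -9.55845039e-04]), 'ft_force': array([-0.12841291, -0.28559978, -0.24497971]), 'moment': array([-0.01879812, -0.05068406, -0.03491826]), 'grip_width': 0.08712382420032237}
```

View pics/top0.png

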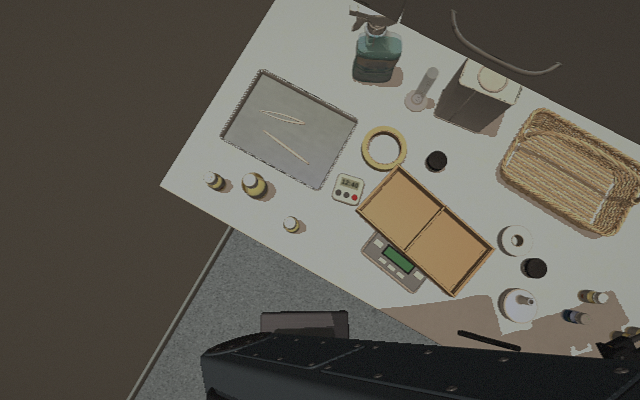

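View pics/scene0.png

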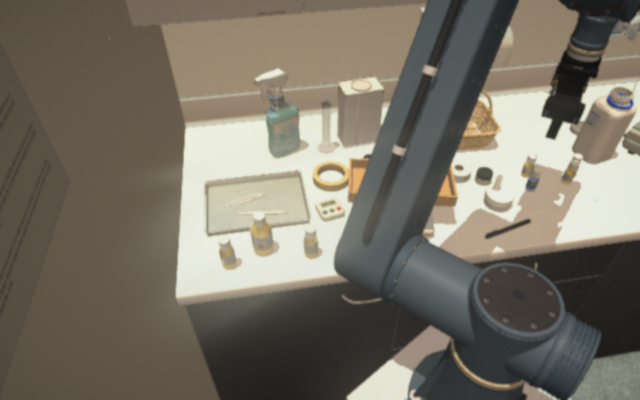

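The top view shows the large bottle at (254,185), small ones at (214,181) and (291,224). The tray is the rotated brown box, with corners near (401,168), (493,248), (456,294) and (358,211).

```bash
python3 - <<'E'
from h import *
m=robot.camera_model("top");f=np.load("top.npz");I,D=f["I"],f["D"];P=cloud(m,D)
for n,(u,v),h in(("big",(254,185),.119),("s1",(214,181),.092),("s2",(291,224),.092)):
    s=np.s_[v-22:v+23,u-22:u+23];p=P[s].reshape(-1,3);c=p[p[:,2]>h-.008]
    g=I[s].reshape(-1,3)[p[:,2]>h-.008]
    (a,b),r=cv2.minEnclosingCircle(c[:,:2].astype(np.float32))
    print(n,len(c),c.mean(0).round(4),np.round([a,b,r],4),c[:,2].max().round(4),"all tall",p[p[:,2]>.03][:,:2].mean(0).round(3))
# tray: brown mask
H=cv2.cvtColor(I,cv2.COLOR_BGR2HSV);k=cv2.inRange(H,(8,70,60),(22,255,255));k[:150]=0;k[:,:350]=0;k[:,500:]=0
k=cv2.morphologyEx(k,cv2.MORPH_OPEN,np.ones((3,3)));p=P[k>0];p=p[(p[:,2]>.06)&(p[:,2]<.13)]
print(np.percentile(p[:,2],[5,25,50,75,95]))
r=cv2.minAreaRect(p[:,:2].astype(np.float32));print(r,np.round(cv2.boxPoints(r),3))
for u,v in((401,168),(493,248),(456,294),(358,211)):print(ray(m,u,v,.104).round(4))
for n,(u,v),h in(("timer",(348,189),.019),("tape",(384,148),.025),("lid",(436,161),.035),("hopper edge",(254,72),0)):print(n,ray(m,u,v,h).round(3))
for u,v in((222,137),(318,189)):print("metal tray",P[v,u].round(3))
E
```

```text
big 153 [0.5349 0.0659 0.1557] [0.468  0.0067 0.1122] 0.94 all tall [0.535 0.066]
s1 125 [0.5464 0.1492 0.1313] [0.4716 0.0529 0.1484] 0.94 all tall [0.548 0.151]
s2 123 [ 0.4526 -0.0101  0.146 ] [ 0.4242 -0.0313  0.0542] 0.94 all tall [ 0.452 -0.01 ]
[0.07178349 0.07336399 0.07452033 0.07606206 0.10352395]
((0.4391869306564331, -0.28021174669265747), (0.2594149112701416, 0.13075792789459229), 46.38252258300781) [[ 0.302 -0.329]
 [ 0.397 -0.419]
 [ 0.576 -0.231]
 [ 0.481 -0.141]]
[ 0.5645 -0.2378  0.104 ]
[ 0.398  -0.4143  0.104 ]
[ 0.3096 -0.3342  0.104 ]
[ 0.477  -0.1465  0.104 ]
timer [ 0.537 -0.134  0.019]
tape [ 0.629 -0.218  0.025]
lid [ 0.594 -0.331  0.035]
hopper edge [0.828 0.083 0.   ]
metal tray [0.667 0.155 0.005]
metal tray [ 0.538 -0.066  0.02 ]
```

```bash
cat >> h.py <<'E'
def tops(name,I,D,m,zs=((.119,),(.092,))):
    P=cloud(m,D)
    out=[]
    for h in(.119,.092):
        k=((D>0)&(abs(P[...,2]-h)<.006)&(P[...,0]>.35)&(P[...,0]<.7)&(P[...,1]>-.45)&(P[...,1]<.25)&(I.min(-1)>90)).astype(np.uint8)
        n,L,S,C=cv2.connectedComponentsWithStats(k)
        for i in range(1,n):
            if S[i,4]>25: out.append((h,C[i].round(1).tolist(),int(S[i,4]),ray(m,*C[i],h).round(4).tolist()))
    for o in out: print(name,*o)
def to_tool(dx,dy,dz,yawdeg=None):
    "world shift -> tool shift; wanted direction of tool y (jaw) -> turn about tool z"
    from scipy.spatial.transform import Rotation as Ro
    R=Ro.from_quat(robot.get_obs()["tool_rot"])
    print("tool shift",R.inv().apply([dx,dy,dz]).round(4))
    y=R.apply([0,1,0]);a=np.degrees(np.arctan2(y[1],y[0]));print("jaw dir deg",a.round(2),"tool z",R.apply([0,0,1]).round(3))
E
python3 - <<'E'
from h import *
for n in("top","scene"):
    f=np.load(n+".npz");tops(n,f["I"],f["D"],robot.camera_model(n))
to_tool(0,0,0)
E
```

```text
top 0.119 [249.0, 179.4] 134 [0.5428, 0.0723, 0.119]
top 0.092 [208.8, 176.8] 108 [0.5549, 0.1605, 0.092]
top 0.092 [289.3, 222.2] 109 [0.4577, -0.0064, 0.092]
scene 0.119 [367.8, 110.7] 96 [0.6831, -0.4017, 0.119]
scene 0.119 [258.4, 215.9] 95 [0.538, 0.0751, 0.119]
scene 0.092 [367.8, 118.4] 93 [0.6827, -0.4038, 0.092]
scene 0.092 [168.0, 223.6] 27 [0.6738, 0.2339, 0.092]
scene 0.092 [260.3, 226.3] 72 [0.5315, 0.0777, 0.092]
scene 0.092 [310.1, 228.9] 81 [0.453, -0.0037, 0.092]
scene 0.092 [223.6, 240.0] 87 [0.5496, 0.1629, 0.092]
tool shift [0. 0. 0.]
jaw dir deg -66.75 tool z [-0.     0.002 -1.   ]
```

{"op": "drive_tool", "data": {"series": [[0,0,0,0,0,-10,1],[0,0,0,0,0,-10,1],[0,0,0,0,0,-10,1],[0,0,0,0,0,-10,1],[0,0,0,0,0,-10,1]], "squeeze": 12}}

```text
time: 0.72
position: [0.2466, -0.5737, 0.1967]
tool_rot: [0.801, 0.599, 0.0, -0.001]
ft_force: [-0.4, 0.0, 0.1]
grip_width: 0.087
```

{"op": "drive_tool", "data": {"series": [[0,0,0,0,0,-10,1],[0.05,0.012,0,0,0,0,1],[0.06,0.014,0,0,0,0,1],[0.06,0.014,0,0,0,0,1],[0.06,0.014,0,0,0,0,1]]}}

```text
time: 1.35
position: [0.3277, -0.3501, 0.197]
tool_rot: [0.748, 0.664, 0.0, -0.0]
ft_force: [0.3, -1.3, 0.4]
grip_width: 0.0872
```

{"op": "drive_tool", "data": {"series": [[0.06,0.014,0,0,0,0,1],[0.06,0.014,0,0,0,0,1],[0.06,0.014,0,0,0,0,1],[0.06,0.014,0,0,0,0,1],[0.06,0.015,0,0,0,0,1]]}}

```text
time: 1.98
position: [0.4335, -0.0607, 0.1972]
tool_rot: [0.748, 0.664, 0.0, 0.0]
ft_force: [0.7, -0.2, 0.3]
grip_width: 0.0872
```

{"op": "drive_tool", "data": {"series": [[0.03,0.008,0,0,0,0,1],[0,0,0,0,0,0,1]]}}

```text
time: 2.22
position: [0.4447, -0.0318, 0.1971]
tool_rot: [0.746, 0.666, -0.0, -0.0]
ft_force: [-0.8, -0.4, 0.1]
grip_width: 0.0872
```

```bash
cat > look.py <<'E'
from h import *
import sys
m=robot.camera_model("wrist");o=robot.get_obs();I,D=robot.camera("wrist")
cv2.imwrite(f"pics/{sys.argv[1]}.png",I)
print("t",o["time"],"tcp",o["position"].round(4),"cam",(-np.array(m["R"]).T@m["t"]).round(3),"look",np.array(m["R"])[2].round(2),"grip",o["grip_width"],"F",o["ft_force"].round(2))
tops("wrist",I,D,m)
to_tool(0,0,0)
E
python3 look.py w1
```

```text
t 2.225 tcp [ 0.4447 -0.0318  0.1971] cam [0.451 0.032 0.384] look [-0.03 -0.24 -0.97] grip 0.08718073659581237 F [-0.77 -0.38  0.09]
wrist 0.119 [421.4, 69.7] 848 [0.5415, 0.0721, 0.119]
wrist 0.092 [400.2, 81.9] 260 [0.5304, 0.0678, 0.092]
wrist 0.092 [330.9, 168.1] 458 [0.4569, -0.0058, 0.092]
tool shift [0. 0. 0.]
jaw dir deg -6.59 tool z [-0.001 -0.    -1.   ]
```

View pics/w1.png

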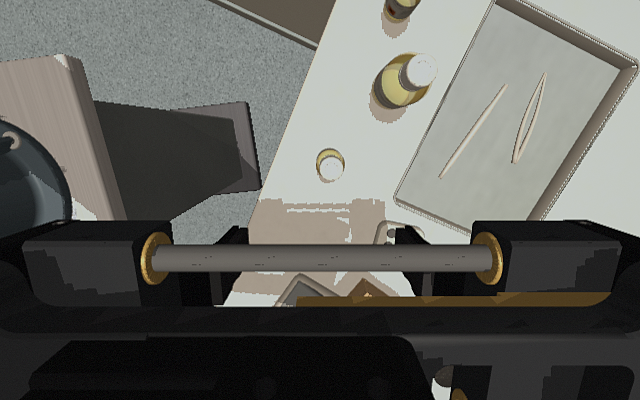

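The wrist view confirms s2's cap at (331,168) and the big bottle's at (421,70). The gripper body's long side runs along the jaws. Next I go down on s2.

{"op": "drive_tool", "data": {"series": [[0.027,0.009,0.0,0,0,0,1],[0,0,0.05,0,0,0,1],[0,0,0.05,0,0,0,1],[0,0,0.04,0,0,0,1],[0,0,0.022,0,0,0,1]], "squeeze": 15}}

```text
time: 2.9
position: [0.4554, -0.0093, 0.0333]
tool_rot: [0.748, 0.663, -0.001, -0.001]
ft_force: [0.6, -0.0, -0.1]
grip_width: 0.0872
```

{"op": "drive_tool", "data": {"series": [[0,0,0,0,0,0,1],[0,0,0,0,0,0,0.6],[0,0,0,0,0,0,0.3],[0,0,0,0,0,0,0.3],[0,0,0,0,0,0,0.3]]}}

```text
time: 3.52
position: [0.4571, -0.008, 0.0358]
tool_rot: [0.747, 0.664, 0.0, 0.001]
ft_force: [0.7, 0.3, 0.2]
grip_width: 0.0545
```

{"op": "drive_tool", "data": {"series": [[0,0,0,0,0,0,0.3],[0,0,0,0,0,0,0.3]]}}

```text
time: 3.78
position: [0.4568, -0.0079, 0.0353]
tool_rot: [0.747, 0.664, 0.0, 0.0]
ft_force: [0.5, -0.3, -0.4]
grip_width: 0.0349
```

{"op": "drive_tool", "data": {"series": [[0,0,0,0,0,0,0.2],[0,0,0,0,0,0,0.2],[0,0,-0.02,0,0,0,0.2],[0,0,-0.05,0,0,0,0.2],[0,0,-0.06,0,0,0,0.2]]}}

```text
time: 4.4
position: [0.4555, -0.0077, 0.1656]
tool_rot: [0.748, 0.664, -0.001, -0.002]
ft_force: [1.5, -0.4, -1.7]
grip_width: 0.0327
```

{"op": "drive_tool", "data": {"series": [[0,0,0,0,0,-10,0.2],[0,0,0,0,0,-10,0.2],[0,0,0,0,0,-10,0.2],[0,0,0,0,0,-10,0.2],[0,0,0,0,0,-10,0.2]]}}

```text
time: 5.03
position: [0.4562, -0.0078, 0.165]
tool_rot: [0.394, 0.919, -0.0, -0.0]
ft_force: [-0.3, -0.4, -1.4]
grip_width: 0.0327
```

```bash
cat > place.py <<'E'
from h import *
import sys
# tray pose: centre & y-axis from top camera if asked
def tray(I,D,m):
    P=cloud(m,D);H=cv2.cvtColor(I,cv2.COLOR_BGR2HSV);k=cv2.inRange(H,(8,70,60),(22,255,255))
    k=cv2.morphologyEx(k,cv2.MORPH_OPEN,np.ones((3,3)))
    g=(k>0)&(D>0)&(P[...,2]>.062)&(P[...,2]<.115)&(P[...,0]<.62)&(P[...,0]>.25)&(P[...,1]<-.1)&(P[...,1]>-.46)
    p=P[g];r=cv2.minAreaRect(p[:,:2].astype(np.float32));print("tray",np.round(r[0],4),np.round(r[1],4),round(r[2],2),np.percentile(p[:,2],[5,50]).round(4))
if len(sys.argv)>1:
    I,D=robot.camera("top");cv2.imwrite("pics/%s.png"%sys.argv[1],I);tray(I,D,robot.camera_model("top"))
E
python3 - <<'E'
import sys;sys.argv=["x"]
from place import *
f=np.load("top.npz");tray(f["I"],f["D"],robot.camera_model("top"))
o=robot.get_obs();print(o["position"],o["grip_width"],o["ft_force"]);to_tool(.399-o["position"][0],-.287-o["position"][1],0)
E
```

```text
tray [ 0.4392 -0.2802] [0.2594 0.1308] 46.38 [0.0718 0.0745]
[ 0.45621285 -0.00781643  0.16499268] 0.03273555790496476 [-0.2846356  -0.43086238 -1.42889402]
tool shift [-0.1628 -0.2339 -0.    ]
jaw dir deg 43.58 tool z [-0.001  0.    -1.   ]
```

{"op": "drive_tool", "data": {"series": [[0,0,0,0,0,-2.8,0.2],[-0.02,-0.032,0,0,0,0,0.2],[-0.025,-0.04,0,0,0,0,0.2],[-0.025,-0.04,0,0,0,0,0.2],[-0.025,-0.04,0,0,0,0,0.2]]}}

```text
time: 5.65
position: [0.4189, -0.1844, 0.165]
tool_rot: [0.374, 0.927, 0.0, -0.0]
ft_force: [0.6, 0.4, -1.0]
grip_width: 0.0327
```

{"op": "drive_tool", "data": {"series": [[-0.025,-0.04,0,0,0,0,0.2],[-0.02,-0.034,0,0,0,0,0.2],[-0.011,-0.017,0,0,0,0,0.2],[0,0,0,0,0,0,0.2],[0,0,0,0,0,0,0.2]]}}

```text
time: 6.28
position: [0.3966, -0.2859, 0.165]
tool_rot: [0.374, 0.927, 0.001, -0.001]
ft_force: [0.2, -0.1, -1.2]
grip_width: 0.0326
```

```bash
python3 look.py w2
```

```text
t 6.275 tcp [ 0.3966 -0.2859  0.165 ] cam [ 0.349 -0.242  0.352] look [ 0.17 -0.17 -0.97] grip 0.032638444413811106 F [ 0.22 -0.07 -1.17]
wrist 0.092 [358.4, 183.3] 46 [0.4064, -0.2496, 0.092]
tool shift [0. 0. 0.]
jaw dir deg 46.13 tool z [-0.001  0.002 -1.   ]
```

View pics/w2.png

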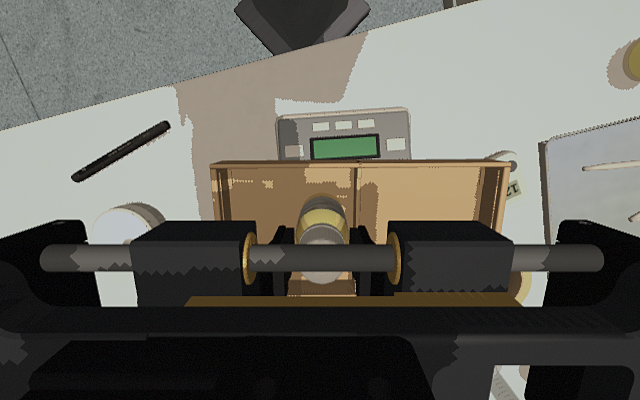

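```bash
python3 - <<'E'
from h import *
m=robot.camera_model("wrist")
c=np.array([.438,-.2815]);u=np.array([.69,.724]);x=np.array([.724,-.69])
for n,p,z in(("corner-",(210,163),.104),("corner+",(513,161),.104),("part",(356,170),.096),("part low",(362,200),.096)):
    q=ray(m,*p,z)[:2];print(n,q.round(4),"tray xy",((q-c)@x).round(4),((q-c)@u).round(4))
E
```

```text
corner- [ 0.3027 -0.3287] tray xy -0.0654 -0.1275
corner+ [ 0.4811 -0.141 ] tray xy -0.0657 0.1315
part [ 0.3952 -0.2429] tray xy -0.0576 -0.0015
part low [ 0.4193 -0.2574] tray xy -0.0302 0.0046
```

{"op": "drive_tool", "data": {"series": [[0,0,0.02,0,0,0,0.2],[0,0,0.015,0,0,0,0.2],[0,0,0.01,0,0,0,0.2],[0,0,0.004,0,0,0,0.2],[0,0,0,0,0,0,0.2]]}}

```text
time: 6.95
position: [0.397, -0.2874, 0.1163]
tool_rot: [0.374, 0.927, 0.0, -0.0]
ft_force: [0.9, -0.2, -1.0]
grip_width: 0.0327
```

{"op": "drive_tool", "data": {"series": [[0,0,0.003,0,0,0,0.2],[0,0,0.002,0,0,0,0.2],[0,0,0.001,0,0,0,0.2],[0,0,0,0,0,0,0.2],[0,0,0,0,0,0,0.2]]}}

```text
time: 7.58
position: [0.3968, -0.2878, 0.1103]
tool_rot: [0.374, 0.927, -0.0, 0.0]
ft_force: [0.1, 0.1, -0.8]
grip_width: 0.0325
```

{"op": "drive_tool", "data": {"series": [[0,0,0.001,0,0,0,0.2],[0,0,0,0,0,0,0.2],[0,0,0,0,0,0,0.2]]}}

```text
time: 7.95
position: [0.3969, -0.2878, 0.1093]
tool_rot: [0.374, 0.927, -0.0, 0.0]
ft_force: [0.2, -0.2, -0.6]
grip_width: 0.0325
```

{"op": "drive_tool", "data": {"series": [[0,0,0.001,0,0,0,0.2],[0,0,0,0,0,0,0.2],[0,0,0,0,0,0,0.2]]}}

```text
time: 8.32
position: [0.3971, -0.288, 0.1092]
tool_rot: [0.374, 0.927, -0.0, 0.001]
ft_force: [-1.3, 0.5, 7.2]
grip_width: 0.0323
```

{"op": "drive_tool", "data": {"series": [[0,0,0.001,0,0,0,0.2],[0,0,0,0,0,0,0.2],[0,0,0,0,0,0,0.2]]}}

```text
time: 8.7
position: [0.3973, -0.2881, 0.1091]
tool_rot: [0.374, 0.927, -0.0, 0.001]
ft_force: [-1.6, 2.7, 13.7]
grip_width: 0.0325
```

{"op": "drive_tool", "data": {"series": [[0,0,-0.002,0,0,0,0.2],[0,0,0,0,0,0,0.3],[0,0,0,0,0,0,0.36],[0,0,0,0,0,0,0.42],[0,0,0,0,0,0,0.48]]}}

```text
time: 9.32
position: [0.3967, -0.2876, 0.109]
tool_rot: [0.374, 0.927, 0.0, -0.0]
ft_force: [-0.6, -0.3, 0.6]
grip_width: 0.0395
```

{"op": "drive_tool", "data": {"series": [[0,0,0,0,0,0,0.55],[0,0,-0.01,0,0,0,0.55],[0,0,-0.03,0,0,0,0.55],[0,0,-0.05,0,0,0,0.6],[0,0,-0.01,0,0,0,0.6]]}}

```text
time: 9.95
position: [0.3984, -0.2894, 0.2129]
tool_rot: [0.374, 0.927, -0.002, 0.003]
ft_force: [-0.2, -0.4, 1.1]
grip_width: 0.0515
```

```bash
python3 look.py w3; python3 place.py top3; python3 - <<'E'
from h import *
o=robot.get_obs();to_tool(.552-o["position"][0],.120-o["position"][1],0)
E
```

```text
t 9.95 tcp [ 0.3984 -0.2894  0.2129] cam [ 0.35  -0.244  0.4  ] look [ 0.18 -0.17 -0.97] grip 0.05147348889459645 F [-0.24 -0.43  1.13]
wrist 0.092 [354.0, 173.8] 50 [0.4085, -0.252, 0.092]
tool shift [0. 0. 0.]
jaw dir deg 46.06 tool z [ 0.004 -0.005 -1.   ]
tray [ 0.4574 -0.2606] [0.2059 0.1306] 46.25 [0.0718 0.0746]
tool shift [ 0.172   0.4013 -0.0007]
jaw dir deg 46.05 tool z [ 0.002 -0.003 -1.   ]
```

View pics/w3.png

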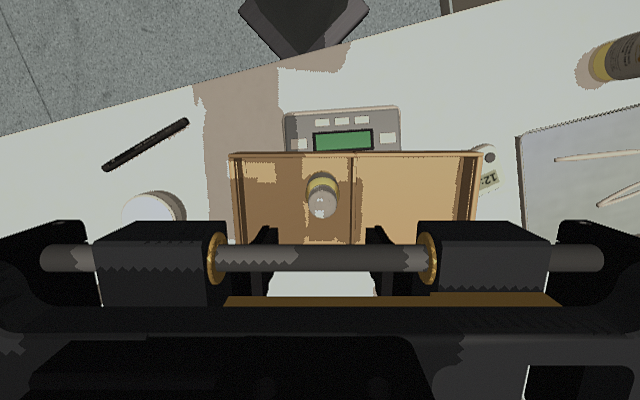

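s2 stands upright at (323,195) in the left bay with the tray unmoved. Next is s1.

{"op": "drive_tool", "data": {"series": [[0,0,0,0,0,10.7,0.6],[0,0,0,0,0,10.7,0.6],[0,0,0,0,0,10.7,1],[0,0,0,0,0,10.7,1],[0,0,0,0,0,10.7,1]]}}

```text
time: 10.68
position: [0.3958, -0.2866, 0.2075]
tool_rot: [0.754, 0.657, -0.0, -0.002]
ft_force: [-0.6, -0.4, 0.3]
grip_width: 0.0745
```

{"op": "drive_tool", "data": {"series": [[0.05,0.011,0,0,0,0,1],[0.055,0.0115,0,0,0,0,1],[0.055,0.0115,0,0,0,0,1],[0.055,0.0115,0,0,0,0,1],[0.055,0.0115,0,0,0,0,1]]}}

```text
time: 11.3
position: [0.4875, -0.0254, 0.2076]
tool_rot: [0.752, 0.66, -0.001, -0.001]
ft_force: [0.1, -0.8, 0.3]
grip_width: 0.0871
```

{"op": "drive_tool", "data": {"series": [[0.055,0.0115,0,0,0,0,1],[0.055,0.011,0,0,0,0,1],[0.05,0.01,0,0,0,0,1],[0,0,0,0,0,0,1],[0,0,0,0,0,0,1]]}}

```text
time: 11.92
position: [0.5399, 0.1267, 0.2077]
tool_rot: [0.751, 0.66, -0.002, -0.001]
ft_force: [0.3, -0.5, -0.3]
grip_width: 0.0873
```

```bash
python3 look.py w4; python3 place.py top4; python3 - <<'E'
from h import *
I,D=robot.camera("top");tops("top",I,D,robot.camera_model("top"))
E
```

```text
t 11.925 tcp [0.5399 0.1267 0.2077] cam [0.548 0.191 0.395] look [-0.03 -0.24 -0.97] grip 0.0872553245752613 F [ 0.27 -0.49 -0.34]
wrist 0.119 [331.0, 240.5] 128 [0.5431, 0.0816, 0.119]
wrist 0.092 [331.9, 158.3] 433 [0.5546, 0.1611, 0.092]
wrist 0.092 [329.9, 227.6] 174 [0.5432, 0.086, 0.092]
tool shift [0. 0. 0.]
jaw dir deg -7.49 tool z [-0.003 -0.001 -1.   ]
tray [ 0.439  -0.2802] [0.2595 0.1309] 46.48 [0.0719 0.0747]
top 0.119 [248.9, 179.3] 129 [0.543, 0.0725, 0.119]
top 0.092 [212.6, 177.1] 27 [0.5542, 0.1525, 0.092]
top 0.092 [420.1, 233.2] 48 [0.4307, -0.2728, 0.092]
```

{"op": "drive_tool", "data": {"series": [[0.034,0.0095,0.0,0,0,0,1],[0,0,0.05,0,0,0,1],[0,0,0.05,0,0,0,1],[0,0,0.045,0,0,0,1],[0,0,0.025,0,0,0,1]]}}

```text
time: 12.7
position: [0.5536, 0.1579, 0.037]
tool_rot: [0.752, 0.659, -0.002, -0.001]
ft_force: [-0.1, 0.9, 0.2]
grip_width: 0.0874
```

{"op": "drive_tool", "data": {"series": [[0,0,0,0,0,0,1],[0,0,0,0,0,0,0.6],[0,0,0,0,0,0,0.3],[0,0,0,0,0,0,0.3],[0,0,0,0,0,0,0.3]]}}

```text
time: 13.32
position: [0.5555, 0.1596, 0.0399]
tool_rot: [0.752, 0.66, 0.0, 0.0]
ft_force: [0.1, 0.2, -1.0]
grip_width: 0.0547
```

{"op": "drive_tool", "data": {"series": [[0,0,0,0,0,0,0.3],[0,0,0,0,0,0,0.2],[0,0,0,0,0,0,0.2],[0,0,0,0,0,0,0.2]]}}

```text
time: 13.82
position: [0.5551, 0.1595, 0.0392]
tool_rot: [0.752, 0.66, -0.0, -0.0]
ft_force: [-0.2, -0.3, 0.8]
grip_width: 0.0326
```

{"op": "drive_tool", "data": {"series": [[0,0,-0.02,0,0,0,0.2],[0,0,-0.045,0,0,0,0.2],[0,0,-0.05,0,0,0,0.2],[0,0,-0.04,0,0,0,0.2],[0,0,0,0,0,0,0.2]]}}

```text
time: 14.45
position: [0.5577, 0.1598, 0.1978]
tool_rot: [0.752, 0.66, 0.003, 0.002]
ft_force: [-0.2, 0.2, -1.7]
grip_width: 0.0326
```

{"op": "drive_tool", "data": {"series": [[0,0,0,0,0,-10.7,0.2],[0,0,0,0,0,-10.7,0.2],[0,0,0,0,0,-10.7,0.2],[0,0,0,0,0,-10.7,0.2],[0,0,0,0,0,-10.7,0.2]]}}

```text
time: 15.08
position: [0.5537, 0.1594, 0.1922]
tool_rot: [0.371, 0.928, -0.001, -0.002]
ft_force: [0.2, 0.4, -0.6]
grip_width: 0.0324
```

{"op": "drive_tool", "data": {"series": [[-0.025,-0.036,0,0,0,0,0.2],[-0.031,-0.045,0,0,0,0,0.2],[-0.031,-0.045,0,0,0,0,0.2],[-0.031,-0.045,0,0,0,0,0.2],[-0.031,-0.045,0,0,0,0,0.2]]}}

```text
time: 15.7
position: [0.5109, -0.1006, 0.1926]
tool_rot: [0.374, 0.927, 0.0, -0.002]
ft_force: [1.0, 0.1, -1.0]
grip_width: 0.0325
```

{"op": "drive_tool", "data": {"series": [[-0.031,-0.045,0,0,0,0,0.2],[-0.031,-0.045,0,0,0,0,0.2],[-0.025,-0.036,0,0,0,0,0.2],[-0.01,-0.016,0,0,0,0,0.2],[0,0,0,0,0,0,0.2]]}}

```text
time: 16.32
position: [0.483, -0.2689, 0.193]
tool_rot: [0.375, 0.927, 0.001, -0.001]
ft_force: [0.9, 0.9, -1.9]
grip_width: 0.0325
```

```bash
cat > at.py <<'E'
from h import *
o=robot.get_obs();c=np.array([.438,-.2815]);q=o["position"][:2]-c
print("t",o["time"],o["position"].round(4),o["grip_width"],"F",o["ft_force"].round(1),"tray xy",(q@[.724,-.69]).round(4),(q@[.69,.724]).round(4));to_tool(0,0,0)
E
python3 at.py
```

```text
t 16.325 [ 0.483  -0.2689  0.193 ] 0.03254908173493649 F [ 0.9  0.9 -1.9] tray xy 0.0239 0.0401
tool shift [0. 0. 0.]
jaw dir deg 45.93 tool z [-0.002  0.002 -1.   ]
```

{"op": "drive_tool", "data": {"series": [[0,-0.03,0,0,0,0,0.2],[0,-0.03,0,0,0,0,0.2],[0,-0.012,0,0,0,0,0.2],[0,0,0.02,0,0,0,0.2],[0,0,0.025,0,0,0,0.2]]}}

```text
time: 16.95
position: [0.4347, -0.3196, 0.1493]
tool_rot: [0.374, 0.928, 0.0, 0.001]
ft_force: [0.4, -0.4, -1.6]
grip_width: 0.0325
```

{"op": "drive_tool", "data": {"series": [[0,0,0.015,0,0,0,0.2],[0,0,0.01,0,0,0,0.2],[0,0,0.004,0,0,0,0.2],[0,0,0.002,0,0,0,0.2],[0,0,0,0,0,0,0.2]]}}

```text
time: 17.58
position: [0.4341, -0.321, 0.1186]
tool_rot: [0.374, 0.927, -0.0, 0.0]
ft_force: [0.8, -0.0, -0.2]
grip_width: 0.0326
```

{"op": "drive_tool", "data": {"series": [[0,0,0.001,0,0,0,0.2],[0,0,0.001,0,0,0,0.2],[0,0,0,0,0,0,0.2],[0,0,0,0,0,0,0.2]]}}

```text
time: 18.08
position: [0.4338, -0.3208, 0.1163]
tool_rot: [0.374, 0.927, -0.0, 0.0]
ft_force: [-0.1, -0.7, -0.6]
grip_width: 0.0326
```

{"op": "drive_tool", "data": {"series": [[0,0,0.001,0,0,0,0.2],[0,0,0.001,0,0,0,0.2],[0,0,0,0,0,0,0.2],[0,0,0,0,0,0,0.2]]}}

```text
time: 18.58
position: [0.4338, -0.3207, 0.1142]
tool_rot: [0.374, 0.927, 0.0, -0.0]
ft_force: [0.6, 0.8, -0.2]
grip_width: 0.0322
```

{"op": "drive_tool", "data": {"series": [[0,0,0.001,0,0,0,0.2],[0,0,0,0,0,0,0.2],[0,0,0,0,0,0,0.2]]}}

```text
time: 18.95
position: [0.4338, -0.3208, 0.1132]
tool_rot: [0.374, 0.927, -0.0, -0.0]
ft_force: [-0.1, -0.1, -0.5]
grip_width: 0.0328
```

{"op": "drive_tool", "data": {"series": [[0,0,0.001,0,0,0,0.2],[0,0,0,0,0,0,0.2],[0,0,0,0,0,0,0.2]]}}

```text
time: 19.32
position: [0.4341, -0.3211, 0.1132]
tool_rot: [0.374, 0.927, -0.0, 0.001]
ft_force: [-2.3, 0.8, 5.2]
grip_width: 0.0328
```

{"op": "drive_tool", "data": {"series": [[0,0,-0.001,0,0,0,0.2],[0,0,0,0,0,0,0.3],[0,0,0,0,0,0,0.36],[0,0,0,0,0,0,0.42],[0,0,0,0,0,0,0.48]]}}

```text
time: 19.95
position: [0.4338, -0.3207, 0.1131]
tool_rot: [0.374, 0.927, 0.0, -0.0]
ft_force: [0.3, 0.0, -0.3]
grip_width: 0.0394
```

{"op": "drive_tool", "data": {"series": [[0,0,0,0,0,0,0.55],[0,0,-0.01,0,0,0,0.55],[0,0,-0.03,0,0,0,0.55],[0,0,-0.05,0,0,0,0.6],[0,0,-0.02,0,0,0,0.6]]}}

```text
time: 20.58
position: [0.435, -0.322, 0.2269]
tool_rot: [0.374, 0.927, -0.001, 0.003]
ft_force: [0.5, -0.1, -0.0]
grip_width: 0.0521
```

{"op": "drive_tool", "data": {"series": [[0.018,0.033,0,0,0,0,1],[0.0245,0.045,0,0,0,0,1],[0.0245,0.045,0,0,0,0,1],[0.0245,0.045,0,0,0,0,1],[0.0245,0.045,0,0,0,0,1]]}}

```text
time: 21.2
position: [0.4986, -0.0855, 0.2241]
tool_rot: [0.374, 0.927, -0.0, 0.001]
ft_force: [1.4, -0.0, 0.7]
grip_width: 0.0861
```

{"op": "drive_tool", "data": {"series": [[0.0245,0.045,0,0,0,0,1],[0.0245,0.045,0,0,0,0,1],[0.0215,0.039,0,0,0,0,1],[0.009,0.016,0,0,0,0,1],[0,0,0,0,0,0,1]]}}

```text
time: 21.82
position: [0.5415, 0.0731, 0.2235]
tool_rot: [0.373, 0.928, -0.0, 0.0]
ft_force: [-0.4, -0.2, -0.3]
grip_width: 0.0868
```

```bash
python3 at.py; python3 place.py top5; python3 - <<'E'
from h import *
I=cv2.imread("pics/top5.png")[140:320,180:520];cv2.imwrite("pics/top5c.png",cv2.resize(I,None,fx=2,fy=2))
E
```

```text
t 21.825 [0.5415 0.0731 0.2235] 0.08684542295148251 F [-0.4 -0.2 -0.3] tray xy -0.1697 0.3282
tool shift [0. 0. 0.]
jaw dir deg 46.18 tool z [ 0.    -0.001 -1.   ]
tray [ 0.439  -0.2805] [0.2599 0.1313] 46.42 [0.0719 0.0748]
```

View pics/top5c.png

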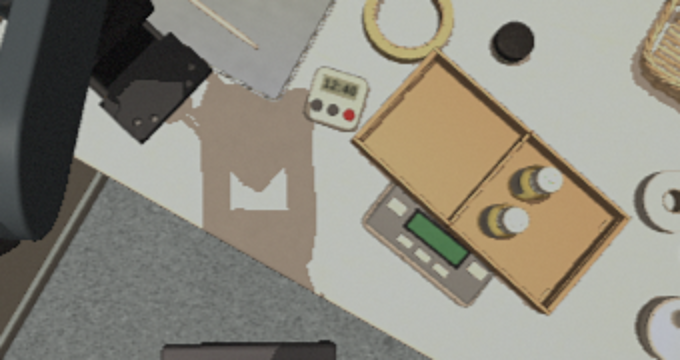

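Both small bottles stand in the -y bay (crop 503,222 and 537,183), with the tray level and unmoved. Next I grip the large bottle.

{"op": "drive_tool", "data": {"series": [[0,0,0.04,0,0,0,1],[0,0,0.05,0,0,0,1],[0,0,0.045,0,0,0,1],[0,0,0.027,0,0,0,1],[0,0,0,0,0,0,1]], "squeeze": 20}}

```text
time: 22.5
position: [0.5396, 0.0709, 0.0595]
tool_rot: [0.375, 0.927, -0.001, -0.003]
ft_force: [0.6, -0.3, 0.3]
grip_width: 0.0868
```

{"op": "drive_tool", "data": {"series": [[0,0,0,0,0,0,0.7],[0,0,0,0,0,0,0.5],[0,0,0,0,0,0,0.5],[0,0,0,0,0,0,0.4],[0,0,0,0,0,0,0.4]]}}

```text
time: 23.12
position: [0.5419, 0.0728, 0.0617]
tool_rot: [0.374, 0.927, 0.0, 0.0]
ft_force: [-0.7, -0.0, 2.8]
grip_width: 0.0485
```

{"op": "drive_tool", "data": {"series": [[0,0,0,0,0,0,0.4],[0,0,0,0,0,0,0.4]]}}

```text
time: 23.38
position: [0.5419, 0.0727, 0.0616]
tool_rot: [0.374, 0.927, 0.0, 0.0]
ft_force: [-0.5, 0.4, 3.2]
grip_width: 0.0483
```

{"op": "drive_tool", "data": {"series": [[0,0,-0.015,0,0,0,0.4],[0,0,-0.04,0,0,0,0.4],[0,0,-0.05,0,0,0,0.4],[0,0,-0.033,0,0,0,0.4],[0,0,0,0,0,0,0.4]]}}

```text
time: 24.0
position: [0.5433, 0.0726, 0.2023]
tool_rot: [0.374, 0.927, 0.001, 0.003]
ft_force: [0.1, -0.2, -1.8]
grip_width: 0.0484
```

{"op": "drive_tool", "data": {"series": [[-0.015,-0.026,0,0,0,0,0.4],[-0.0245,-0.042,0,0,0,0,0.4],[-0.0245,-0.042,0,0,0,0,0.4],[-0.0245,-0.042,0,0,0,0,0.4],[-0.0245,-0.042,0,0,0,0,0.4]]}}

```text
time: 24.62
position: [0.4863, -0.1462, 0.1976]
tool_rot: [0.374, 0.927, 0.0, -0.002]
ft_force: [0.8, -0.7, -1.6]
grip_width: 0.0488
```

{"op": "drive_tool", "data": {"series": [[-0.0245,-0.042,0,0,0,0,0.4],[-0.02,-0.034,0,0,0,0,0.4],[-0.013,-0.021,0,0,0,0,0.4],[0,0,0,0,0,0,0.4],[0,0,0,0,0,0,0.4]]}}

```text
time: 25.25
position: [0.4614, -0.2538, 0.198]
tool_rot: [0.374, 0.927, 0.001, -0.002]
ft_force: [0.1, 0.3, -1.6]
grip_width: 0.0484
```

```bash
python3 at.py
```

```text
t 25.25 [ 0.4614 -0.2538  0.198 ] 0.04843639073147689 F [ 0.1  0.3 -1.6] tray xy -0.0022 0.0362
tool shift [0. 0. 0.]
jaw dir deg 46.04 tool z [-0.002  0.003 -1.   ]
```

Centred at tray (-2, +36) mm. Lowering; contact is expected at TCP z of about 0.1355.

{"op": "drive_tool", "data": {"series": [[0,0,0.025,0,0,0,0.4],[0,0,0.018,0,0,0,0.4],[0,0,0.009,0,0,0,0.4],[0,0,0.004,0,0,0,0.4],[0,0,0,0,0,0,0.4]]}}

```text
time: 25.88
position: [0.4625, -0.2549, 0.1434]
tool_rot: [0.374, 0.927, -0.0, 0.0]
ft_force: [0.5, -0.6, -1.3]
grip_width: 0.0487
```

{"op": "drive_tool", "data": {"series": [[0,0,0.002,0,0,0,0.4],[0,0,0.001,0,0,0,0.4],[0,0,0.001,0,0,0,0.4],[0,0,0,0,0,0,0.4],[0,0,0,0,0,0,0.4]]}}

```text
time: 26.5
position: [0.4623, -0.2553, 0.1393]
tool_rot: [0.374, 0.927, -0.0, 0.0]
ft_force: [-0.2, 0.2, -1.8]
grip_width: 0.0485
```

{"op": "drive_tool", "data": {"series": [[0,0,0.001,0,0,0,0.4],[0,0,0,0,0,0,0.4],[0,0,0,0,0,0,0.4]]}}

```text
time: 26.88
position: [0.4623, -0.2552, 0.1382]
tool_rot: [0.374, 0.927, 0.0, -0.0]
ft_force: [0.5, -0.2, -0.5]
grip_width: 0.0483
```

{"op": "drive_tool", "data": {"series": [[0,0,0.001,0,0,0,0.4],[0,0,0.001,0,0,0,0.4],[0,0,0,0,0,0,0.4],[0,0,0,0,0,0,0.4]]}}

```text
time: 27.38
position: [0.4623, -0.2552, 0.1362]
tool_rot: [0.374, 0.927, 0.0, 0.0]
ft_force: [-0.3, 0.7, -1.6]
grip_width: 0.0486
```

{"op": "drive_tool", "data": {"series": [[0,0,0.001,0,0,0,0.4],[0,0,0,0,0,0,0.4],[0,0,0,0,0,0,0.4]]}}

```text
time: 27.75
position: [0.4626, -0.2554, 0.1356]
tool_rot: [0.374, 0.927, -0.0, 0.0]
ft_force: [-0.3, 0.3, 2.6]
grip_width: 0.0478
```

{"op": "drive_tool", "data": {"series": [[0,0,-0.001,0,0,0,0.4],[0,0,0,0,0,0,0.5],[0,0,0,0,0,0,0.56],[0,0,0,0,0,0,0.6],[0,0,0,0,0,0,0.62]]}}

```text
time: 28.38
position: [0.4625, -0.2554, 0.1364]
tool_rot: [0.374, 0.927, -0.0, 0.0]
ft_force: [-0.3, 0.6, 0.0]
grip_width: 0.0532
```

{"op": "drive_tool", "data": {"series": [[0,0,0,0,0,0,0.64],[0,0,0,0,0,0,0.66],[0,0,-0.01,0,0,0,0.66],[0,0,-0.03,0,0,0,0.66],[0,0,-0.04,0,0,0,0.66]]}}

```text
time: 29.0
position: [0.4618, -0.2548, 0.2169]
tool_rot: [0.374, 0.927, 0.0, -0.001]
ft_force: [0.3, 0.0, -0.1]
grip_width: 0.0572
```

{"op": "drive_tool", "data": {"series": [[0,0,-0.015,0,0,0,0.66],[0.02,0.04,0,0,0,0,0.66],[0.025,0.045,0,0,0,0,0.66],[0.025,0.045,0,0,0,0,0.66],[0.025,0.045,0,0,0,0,0.66]]}}

```text
time: 29.62
position: [0.5152, -0.0616, 0.2309]
tool_rot: [0.374, 0.927, 0.0, -0.0]
ft_force: [0.6, -0.6, -0.0]
grip_width: 0.0578
```

{"op": "drive_tool", "data": {"series": [[0.025,0.045,0,0,0,0,0.66],[0.025,0.045,0,0,0,0,0.66],[0,0,0,0,0,0,0.66],[0,0,0,0,0,0,0.66],[0,0,0,0,0,0,0.66]]}}

```text
time: 30.25
position: [0.5415, 0.035, 0.2311]
tool_rot: [0.375, 0.927, -0.0, -0.0]
ft_force: [0.3, 0.3, 0.3]
grip_width: 0.0571
```

```bash
python3 at.py; python3 place.py top6; python3 - <<'E'
from h import *
I,D=robot.camera("top");P=cloud(robot.camera_model("top"),D);c=np.array([.438,-.2815])
for h in(.193,.166):
    k=((D>0)&(abs(P[...,2]-h)<.005)&(np.abs(P[...,:2]-c).max(-1)<.1)).astype(np.uint8)
    n,L,S,C=cv2.connectedComponentsWithStats(k)
    for i in range(1,n):
        if S[i,4]>20:
            p=P[L==i].mean(0);q=ray(robot.camera_model("top"),*C[i],h)[:2]-c;print(h,S[i,4],p[2].round(4),"tray",(q@[.724,-.69]).round(4),(q@[.69,.724]).round(4))
I=I[140:320,180:520];cv2.imwrite("pics/top6c.png",cv2.resize(I,None,fx=2,fy=2))
E
```

```text
t 30.25 [0.5415 0.035  0.2311] 0.057135873037793085 F [0.3 0.3 0.3] tray xy -0.1435 0.3005
tool shift [0. 0. 0.]
jaw dir deg 45.95 tool z [-0.001 -0.    -1.   ]
tray [ 0.4391 -0.2801] [0.2593 0.1309] 46.51 [0.0719 0.0749]
0.193 177 0.1929 tray -0.001 0.0374
0.166 45 0.1633 tray -0.0065 0.048
0.166 141 0.1656 tray 0.0215 -0.0301
0.166 141 0.1654 tray -0.0283 -0.0314
```

View pics/top6c.png

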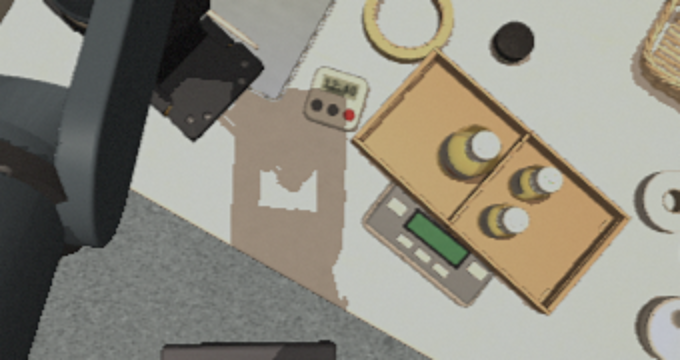

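The crop shows the large bottle at (470,152) in the +y bay and both small ones in the -y bay. All stand upright at the right heights, the tray is unmoved and the arm is clear.

```bash
python3 -c "
from rig import robot;print(robot.hand_in())"
```

```text
the job is handed in; nothing more can be done
None
```

I loaded the tray and handed the job in at about 30 s. The large bottle is in the +y bay, and both small bottles are in the -y bay. I set each one down in steps of about 1 mm until the wrist force showed contact. The most I saw was about 14 N pressing down, with the first small bottle.

The last check was from the top camera:
- **Bottles:** the large one stands at tray (x, y) of about (-1, +37) mm. The small ones are at about (22, -30) and (-28, -31) mm. Cap heights match bottles standing upright on the tray floor.
- **Tray:** its centre moved less than 1 mm, and its yaw reads 46.5° against 46.4° at the start. It looks level in the picture; I did not measure the tilt separately.
- **Surroundings:** the gripper is empty and clear, with no contact force. The timer, tape roll and jar look undisturbed in the picture; I did not measure their positions.

No check failed. The two cameras' first readings of the bottle positions differed by about 5 mm, and the close wrist view settled each small bottle. The large bottle's reading was already settled by the top and wrist views, so I gripped it without another close look.

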